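Level the counter scale with a wedge

ROBOT

A 6-joint arm with a two-finger parallel gripper is mounted at the origin on a cart in front of the work surface, level with it; the furniture and walls round the work are solid. World frame = base frame: x ahead of the robot, y to its left, z up, the work surface at z = 0. Lengths are in mm, angles in rad, forces in N, time in s.
With the tool pointing down it reaches from about 250 to 800 mm from the base axis. Payload 8.5 kg.
Tool frame: the origin (TCP) lies midway between the tips of the shut fingers; the grasp point (between the pads) lies 19 mm behind it; z points along the fingers, y is the line along which they close (so a half turn about z gives the same grasp; the last joint's range is limited). The gripper opens to 85 mm and grips with 20 to 120 N. Pads are 22 mm wide; open, the fingers measure 114 mm over their backs; the gripper's body (76 mm by 85 mm) begins 54 mm behind the grasp point. The pads swing forward as they close: fully open they stand 13 mm farther back than shut.
Start: joints at [1.322, 0.238, -0.013, 1.319, 0, 1.571], TCP at [129.264, 508.792, 231.276] pointing down, gripper open.
Joint ranges: [-2.66, 2.66], [-1.03, 1.9], [-1.14, 1.46], [-1.82, 2.27], [-1.45, 1.34], [-3.14, 3.14]. Speed limits (rad/s): [2.22, 2.22, 2.79, 3.14, 3.14, 3.14].

INTERFACE

Orientations are given as [roll, pitch, yaw] about the fixed x, y, z axes, in that order (R = Rz(yaw) Ry(pitch) Rx(roll)).
In Python, from cell import arm gives the robot as it stands.
- The arm moves only by the shell command python3 drive.py 'ROWS' [OPENING] [FORCE]. ROWS is a JSON list of rows, 1 to 10 of them, each of 6 numbers: dx, dy, dz in mm, then a rotation vector rx, ry, rz in rad; each row is the pose to reach, as a shift and turn from the pose commanded when the command began, along the tool's axes at that moment; what a row does not reach only later rows make up. A row lasts 1/8 s, in which the tool goes at most 62.5 mm and 0.188 rad, less where a joint would pass 70% of its speed; a pose out of reach is approached as far as the arm can. OPENING is the finger opening in mm, set as the command begins (- or left out keeps the last). The fingers move at their own pace and stop on an object; FORCE is the grip in N (left out, the last holds). Time passes only in rows, so rows that do not move let the fingers close. It prints the time, the measured TCP pose, the force, the opening and the grip force at its end.
- arm.sense(): the state, without advancing time (a new reading comes with each control period).
- arm.capture(name): name is "side" or "top" or "wrist"; returns a dict with "frame" (384x512x3 uint8, blue, green, red), "mtx" (3x3 intrinsics, pixels), "rvec" (rotation vector, rad) and "tvec" (3), from world to camera coordinates, as OpenCV has them. Camera axes: x right, y down, z forward; pixel columns grow to the right and rows downward; lengths in mm; the calibration is good to about 2 mm. A picture is of the moment at which its call begins. There is no depth.
- arm.sign_off(): hands the job in; it is judged then, once.
The state is a dict: "time_s": time; "joint_pos": joint angles; "dq": joint speeds; "joint_torque": joint torques, N m; "eef_pos": TCP position; "orientation": TCP orientation; "force": force on the tool from outside, world axes, zero at the start; "wrist_torque": the same for the moment, N m; "width": finger opening in mm; "grasp_force": force on a finger pad.
Only numpy, scipy, OpenCV 4.12 (cv2) and the standard library are available. Lean on these libraries where they do the work, as an engineer would, in place of code of your own. Each camera call takes 0.05 s, during which the arm holds its last target. There are 200 camera calls.

TASK

The shop scale leans to its left (as seen from the robot) because its two left screw feet are turned too far in. Grip the orange wedge and push it, thin end first, under the middle of the scale's left side until the left feet come off the desk and the scale stands level; finish while still gripping the wedge there, so that the feet can be screwed down to the desk. Do not shove the scale away, push on it with the gripper itself or disturb the other things.

Things in the scene. Friction and masses are not known exactly. Their poses are not given: they have to be found in the camera images.
- scale: White counter scale, about 1 kg, loose: keypad at the front (-x), steel platter, pole display at the rear. Housing 220 (x) by 210 mm (y), flat underside; platter top 57 mm, pole top 207 mm above it. Origin at the centre of the underside, x to the rear, y to its left, z square to the platter. It leans 0.035 rad down to its left at the start and tips about its right feet when lifted at the left
- left_edge (a point): Middle of the lower left edge of the scale's housing (scale x = 0, y = +105 mm, z = 0), where the wedge goes under: about 7 mm above the desk at the start, 14 mm when the scale is level. The opening between the two left feet is 148 mm wide
- foot_left_front (a point): Underside of the left front rubber screw foot (scale x = -85, y = +85 mm), 22 mm across, 8 mm below the housing: 0 mm above the desk at the start, 6 mm when the scale is level
- foot_left_rear (a point): Underside of the left rear foot (x = +85, y = +85 mm), likewise
- foot_right_front (a point): Underside of the right front foot (x = -85, y = -85 mm), 14 mm below the housing; it stays on the desk, which its rubber grips
- foot_right_rear (a point): Underside of the right rear foot (x = +85, y = -85 mm), likewise
- wedge: Orange plastic levelling wedge lying flat, loose, 190 mm long (x), 40 mm wide (y), about 100 g: 3 mm thick at the thin end (+x), rising evenly 1 mm in 7 to 30 mm at the thick end (-x), 14 mm thick 77 mm from the thin end; a scored cross line for every 2 mm of thickness. Slippery sole and slope, upright ribbed sides. Origin at the centre of the sole, z up
- wedge_tip (a point): Middle of the thin end of the wedge, at the sole (wedge x = +95 mm)
- wedge_grip (a point): Place to grip, across the 40 mm width: wedge x = -65 mm, 16 mm above the sole (the wedge is 26 mm thick there)
- stapler: Bystander: red and black stapler, 34 x 130 x 48 mm, origin under its centre, stands beyond the wedge
- card_terminal: Bystander: dark card payment terminal, 150 x 72 x 42 mm, origin under its centre, lies left of the wedge
- receipt_roll: Bystander: white paper roll standing on end, 41 mm across, 57 mm high, origin under its centre, stands beyond the wedge's path

How it is judged (in metres and radians):
On the way, in this order (a step that is already met when the one before it is completed fails the run):
1. the wedge is gripped (contact force between the fingers and wedge above 3 N and height (world z) of each of foot_left_front, foot_left_rear below 0.002 m), for 0.2 s.
2. the wedge in the gripper lifts the left feet off the desk (contact force between the fingers and wedge above 3 N and contact force between wedge and scale above 1 N and height (world z) of each of foot_left_front, foot_left_rear above 0.002 m), for 0.2 s.
At the end, for the whole second after the job is handed in: Scale level within 0.014 rad, both left feet over 2 mm off the desk, right feet on it; left side carried by the wedge within 45 mm of its middle; fingers grip the wedge (over 3 N), neither they nor the arm touch the scale; scale under 30 mm from where it stood; scale and wedge at rest (all of step 2 and angle between scale's own z axis and vertical below 0.014 rad and height (world z) of each of foot_right_front, foot_right_rear below 0.002 m and contact force between each of the arm, the fingers and scale below 0.5 N and x of wedge_tip in the frame of scale between -0.045 and 0.045 m and distance of scale from where it was at the start of the episode below 0.03 m and linear speed of each of scale, wedge below 0.02 m/s); the arm keeps its last pose, push and grip.
It fails at once if the scale is shoved more than 40 mm or tipped by more than 0.08 rad (distance of scale from where it was at the start of the episode above 0.04 m or angle between scale's own z axis and vertical above 0.08 rad).
It fails at once if the gripper or arm pushes on the scale (over 2 N) (contact force between any of the fingers, the arm and scale above 2 N).
It fails at once if a bystander is moved by more than 20 mm (distance of any of stapler, card_terminal, receipt_roll from where it was at the start of the episode above 0.02 m).
It also fails if it takes over 42 s, if anything falls off the work surface, if the arm or the gripper's body presses on something with over 40 N, if the wrist force passes 120 N, or if a joint passes its speed limit or range.

## Working session

There is one attempt and no reset: what is moved stays moved. The work goes in short steps, Python scripts to look and compute and a shell command to move; the robot and the scene stay as the last step left them, time stands still between calls to the robot, and variables do not carry over. Pictures are saved under pics/ and viewed, at most 10 in all, crops included, and the job is handed in when it is done.

```bash
ls; mkdir -p pics; python3 - <<'E'
from cell import arm
import cv2,pickle
d={}
for n in("top","side"):
    c=arm.capture(n); d[n]=c; cv2.imwrite(f"pics/{n}0.png",c["frame"])
pickle.dump(d,open("c0.pkl","wb"))
s=arm.sense(); print(s)
E
```

```text
cell.py
drive.py
pics
{'time_s': 0.1, 'joint_pos': array([ 1.32201933e+00,  2.38729638e-01, -1.41743608e-02,  1.31918142e+00,
       -1.55614762e-05,  1.57081990e+00]), 'dq': array([-0.00208316, -0.00054601,  0.00341175, -0.00037253, -0.00026658,
       -0.00175311]), 'joint_torque': array([ 1.87772726e-03, -5.39715922e+01,  3.47002065e+01,  1.33829613e-02,
        7.83263067e-05,  1.02373849e-05]), 'eef_pos': array([129.17891475, 508.47977131, 230.73554244]), 'orientation': array([-3.14030356e+00,  1.55918478e-05,  2.89279211e+00]), 'force': array([ 1.18933597, -0.27494454, -0.12615754]), 'wrist_torque': array([-0.00407812, -0.00557073,  0.06577195]), 'grasp_force': 0.0, 'width': 85.707072752311}
```

View pics/top0.png

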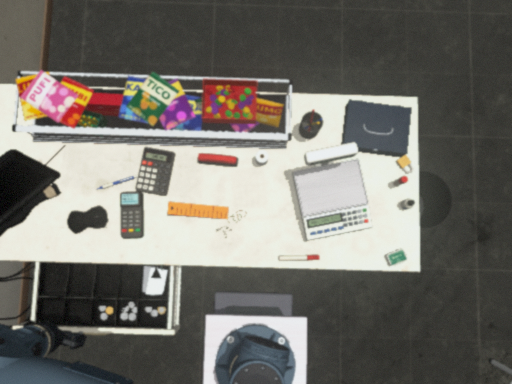

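View pics/side0.png

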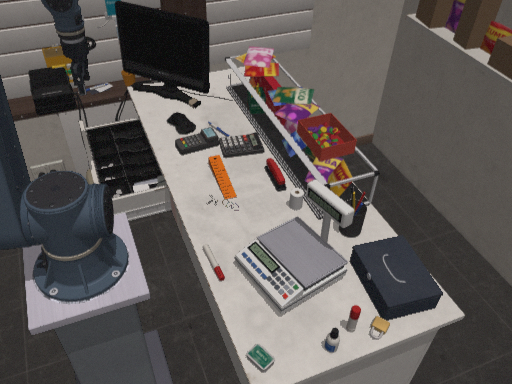

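The top view shows the wedge at about (198,211), the scale at (332,198), the terminal at (131,214), the stapler at (218,159), the roll at (261,158) and paper clips at about (232,220). The side view agrees. Next I measure.

```bash
cat > h.py <<'E'
import numpy as np,cv2
def ray(c,px,z):
    R=cv2.Rodrigues(np.array(c["rvec"],float))[0];t=np.array(c["tvec"],float).ravel()
    p=cv2.undistortPoints(np.array(px,float).reshape(-1,1,2),np.array(c["mtx"]),None).reshape(-1,2)
    d=np.c_[p,np.ones(len(p))]@R; o=-R.T@t
    z=np.broadcast_to(z,len(p))
    return o+d*((z-o[2])/d[:,2])[:,None]
def proj(c,P):
    return cv2.projectPoints(np.array(P,float).reshape(-1,1,3),np.array(c["rvec"],float),np.array(c["tvec"],float),np.array(c["mtx"]),None)[0].reshape(-1,2)
def orange(c,box=None):
    h=cv2.cvtColor(c["frame"],cv2.COLOR_BGR2HSV)
    m=cv2.inRange(h,(7,170,120),(20,255,255))
    if box: 
        k=np.zeros_like(m);x0,y0,x1,y1=box;k[y0:y1,x0:x1]=1;m*=k
    cs=cv2.findContours(m,cv2.RETR_EXTERNAL,cv2.CHAIN_APPROX_NONE)[0]
    return max(cs,key=cv2.contourArea)
E
python3 - <<'E'
import pickle,cv2,numpy as np
from h import *
d=pickle.load(open("c0.pkl","rb"))
np.set_printoptions(precision=1,suppress=True)
for n,b in(("top",(150,190,250,230)),("side",(190,140,250,210))):
    c=d[n];k=orange(c,b);q=cv2.boxPoints(cv2.minAreaRect(k))
    print(n,q.tolist(),"\n",ray(c,q,0),"\n",ray(c,q,15))
    R=cv2.Rodrigues(np.array(c["rvec"],float))[0];print("cam",-R.T@np.array(c["tvec"]).ravel())
f=d["top"]["frame"]
cv2.imwrite("pics/a.png",cv2.resize(f[130:270,160:385],None,fx=3.5,fy=3.5,interpolation=cv2.INTER_CUBIC))
f=d["side"]["frame"]
cv2.imwrite("pics/b.png",cv2.resize(f[140:320,180:380],None,fx=3.3,fy=3.3,interpolation=cv2.INTER_CUBIC))
E
```

```text
top [[168.5940704345703, 213.05943298339844], [169.61387634277344, 202.8614044189453], [225.25743103027344, 208.42576599121094], [224.2376251220703, 218.62379455566406]] 
 [[465.  291.4   0. ]
 [498.1 289.8   0. ]
 [485.3 109.9   0. ]
 [452.3 112.    0. ]] 
 [[463.8 288.9  15. ]
 [496.5 287.3  15. ]
 [483.9 109.1  15. ]
 [451.2 111.2  15. ]]
cam [ 336.3   35.2 1556.7]
side [[207.58680725097656, 157.58477783203125], [218.18580627441406, 153.19900512695312], [235.76548767089844, 195.68325805664062], [225.16648864746094, 200.06903076171875]] 
 [[469.1 323.8   0. ]
 [511.9 334.3   0. ]
 [491.9 106.2   0. ]
 [453.4  99.1   0. ]] 
 [[463.8 305.6  15. ]
 [506.  315.9  15. ]
 [486.2  91.1  15. ]
 [448.2  84.1  15. ]]
cam [ 101.8 -930.6 1032.4]
```

View pics/a.png

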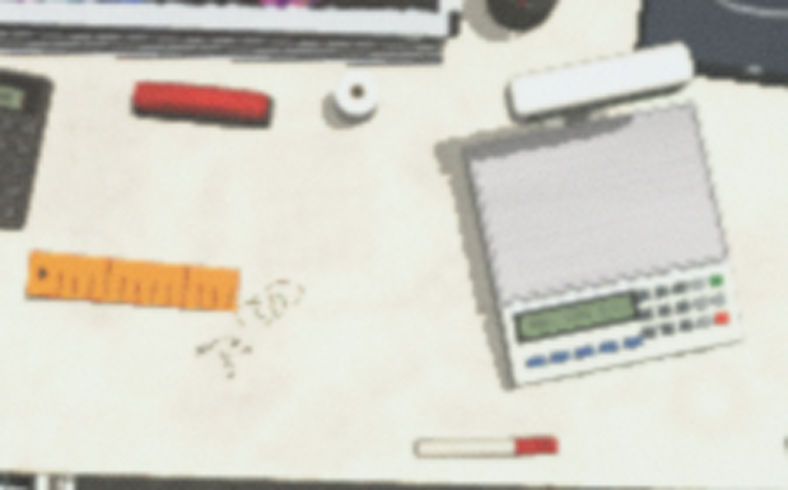

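View pics/b.png

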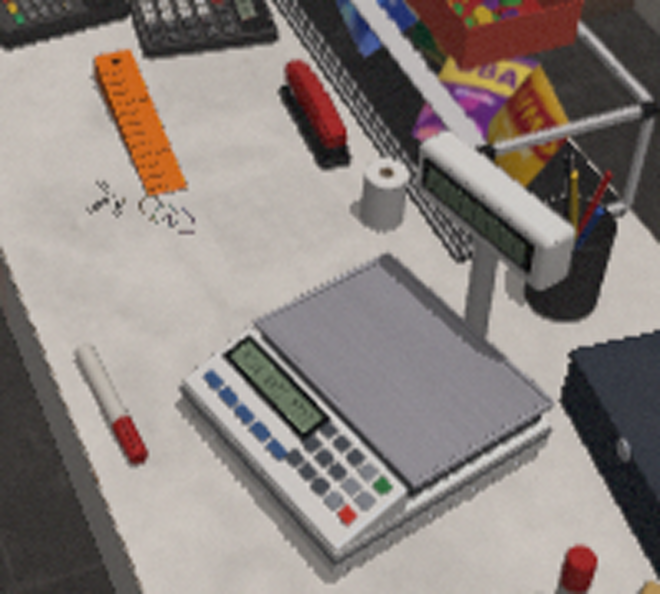

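The top crop shows the scale yawed about 13°, with platter corners at full-frame px (294.9,175.7), (357.7,160), (367.1,204.9) and (303.7,216.6). The side crop shows its lower housing corners at about px (234.5,262), (281.5,312) and (346,272).

```bash
python3 - <<'E'
import pickle,cv2,numpy as np
from h import *
d=pickle.load(open("c0.pkl","rb"))
np.set_printoptions(precision=1,suppress=True)
P=ray(d["top"],[(294.9,175.7),(357.7,160),(367.1,204.9),(303.7,216.6)],[64,71,71,64]);print(P,P.mean(0))
print([np.linalg.norm(P[i]-P[(i+1)%4]) for i in range(4)])
print("front top",ray(d["top"],[(307.1,240.6),(372,227.1)],[30,37]))
Q=ray(d["side"],[(234.5,261.5),(281.5,312.5),(346,272)],[7,14,14]);print(Q,np.linalg.norm(Q[0]-Q[1]),np.linalg.norm(Q[1]-Q[2]))
yaws=[np.arctan2(*(P[i]-P[j])[[1,0]]) for i,j in((0,3),(1,2))]+[np.arctan2(-(P[i]-P[j])[0],(P[i]-P[j])[1]) for i,j in((0,1),(3,2))]
print("yaw",np.array(yaws)*100)
print("side yaw",np.arctan2(-(Q[0]-Q[1])[0],(Q[0]-Q[1])[1]),np.arctan2(*(Q[2]-Q[1])[[1,0]]))
c=d["top"];k=orange(c,(150,190,250,230))
f=c["frame"]; g=f[130:270,160:385]
cv2.imwrite("pics/c.png",cv2.resize(f[150:250,280:380],None,fx=6,fy=6,interpolation=cv2.INTER_CUBIC))
cv2.imwrite("pics/d.png",cv2.resize(d["side"]["frame"][220:330,225:355],None,fx=6,fy=5,interpolation=cv2.INTER_CUBIC))
E
```

```text
[[ 588.2 -107.1   64. ]
 [ 642.8 -302.5   71. ]
 [ 502.2 -331.8   71. ]
 [ 460.9 -136.6   64. ]] [ 548.5 -219.5   67.5]
[np.float64(202.9651116251616), np.float64(143.57826654191635), np.float64(199.64167209015127), np.float64(130.7475956727716)]
front top [[ 388.4 -152.3   30. ]
 [ 436.2 -355.5   37. ]]
[[ 391.4 -149.3    7. ]
 [ 441.6 -349.7   14. ]
 [ 658.  -297.9   14. ]] 206.71931164553132 222.5804611790718
yaw [22.7 20.5 27.2 20.9]
side yaw 0.24530900449583334 0.23512316017817753
```

```bash
cat > go.py <<'E'
import sys,numpy as np
from cell import arm
from scipy.spatial.transform import Rotation as Ro
s=arm.sense();x,y,z,yaw=map(float,sys.argv[1:5])
R0=Ro.from_euler('xyz',s["orientation"]);R1=Ro.from_euler('xyz',[np.pi,0,yaw])
print("rows",(R0.inv().apply(np.array([x,y,z])-s["eef_pos"])).round(1),(R0.inv()*R1).as_rotvec().round(3))
E
python3 go.py 479 263 130 1.5
```

```text
rows [-399.5 -151.7  100.9] [-1.000e-03  1.000e-03  1.393e+00]
```

```bash
python3 drive.py '[[-100,-38,25,0,0,0.35],[-200,-76,50,0,0,0.7],[-300,-114,75,0,0,1.05],[-399.5,-151.7,101,0,0,1.393],[-399.5,-151.7,101,0,0,1.393],[-399.5,-151.7,101,0,0,1.393],[-399.5,-151.7,101,0,0,1.393],[-399.5,-151.7,101,0,0,1.393],[-399.5,-151.7,101,0,0,1.393],[-399.5,-151.7,101,0,0,1.393]]' 85; python3 - <<'E'
from cell import arm
import cv2,pickle,numpy as np
from h import *
np.set_printoptions(precision=1,suppress=True)
c=arm.capture("wrist");pickle.dump(c,open("w.pkl","wb"))
cv2.imwrite("pics/w1.png",c["frame"])
k=orange(c);q=cv2.boxPoints(cv2.minAreaRect(k));print(q,ray(c,q,20))
E
python3 go.py 479 263 0 1.5
```

```text
time_s: 1.35
eef_pos: [478.7, 263.7, 130.3]
orientation: [-3.141, 0.0, 1.502]
force: [-0.4, 0.3, 0.0]
width: 85.1
grasp_force: 0.0
[[242. 294.]
 [276. 294.]
 [276. 324.]
 [242. 324.]] [[456.  157.3  20. ]
 [491.  154.9  20. ]
 [489.2 117.8  20. ]
 [452.9 120.3  20. ]]
rows [ -0.9   0.5 130.5] [ 0.    -0.     0.002]
```

View pics/w1.png

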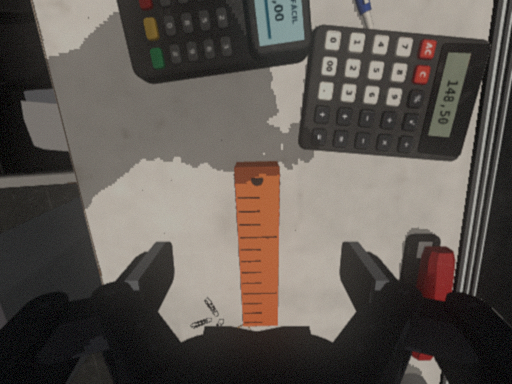

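The wrist view shows the wedge's thick end at (235,163)-(279,162), its thin end at (243,326)-(278,325), and the fingers straddling it at about x = 150 and 365.

```bash
python3 - <<'E'
import pickle,numpy as np
from h import *
np.set_printoptions(precision=3,suppress=True)
c=pickle.load(open("w.pkl","rb"))
P=ray(c,[(234.7,163),(279.5,162),(243,326),(278.3,325.5)],[30,30,3,3]);print(P)
a=P[:2].mean(0);b=P[2:].mean(0);u=(b-a)[:2];L=np.linalg.norm(u);u/=L
print(L,np.arctan2(*u[::-1]),"grip",(a+b)[:2]/2-65*u)
E
```

```text
[[461.702 295.296  30.   ]
 [500.323 293.496  30.   ]
 [451.783 103.063   3.   ]
 [492.095 100.964   3.   ]]
192.5967368853665 -1.617927177023866 grip [479.538 263.133]
```

```bash
python3 drive.py '[[0,0.8,60,0,0,-0.018],[0,0.8,110,0,0,-0.018],[0,0.8,127,0,0,-0.018],[0,0.8,131,0,0,-0.018],[0,0.8,131,0,0,-0.018]]'; python3 drive.py '[[0,0,0,0,0,0],[0,0,0,0,0,0],[0,0,0,0,0,0],[0,0,0,0,0,0],[0,0,0,0,0,0],[0,0,0,0,0,0]]' 25 60
```

```text
time_s: 2.02
eef_pos: [480.1, 264.0, 0.0]
orientation: [3.141, -0.0, 1.519]
force: [0.1, 0.1, 0.6]
width: 85.1
grasp_force: 0.0
time_s: 2.78
eef_pos: [480.4, 263.6, 0.2]
orientation: [3.14, -0.001, 1.518]
force: [-0.5, -0.5, 6.3]
width: 39.2
grasp_force: 61.0
```

```bash
python3 drive.py '[[0,0,-8,0,0,0],[0,0,-20,0,0,0],[0,0,-20,0,0,0]]'; python3 go.py 455.5 57 20 1.806
```

```text
time_s: 3.15
eef_pos: [480.7, 263.7, 20.6]
orientation: [3.14, -0.001, 1.518]
force: [-0.8, -0.1, -0.9]
width: 39.3
grasp_force: 60.3
rows [-207.8  -14.2    0.3] [ 0.002 -0.001 -0.288]
```

```bash
python3 drive.py '[[-25,-2,0,0,0,-0.05],[-60,-4,0,0,0,-0.1],[-100,-7,0,0,0,-0.15],[-140,-10,0,0,0,-0.2],[-180,-12,0,0,0,-0.25],[-200,-14,0,0,0,-0.288],[-207.8,-14.2,0,0,0,-0.288],[-207.8,-14.2,0,0,0,-0.288]]'; python3 - <<'E'
from cell import arm
import cv2,pickle,numpy as np
np.set_printoptions(precision=1,suppress=True)
d={n:arm.capture(n) for n in("top","side")};pickle.dump(d,open("c1.pkl","wb"))
a=cv2.resize(d["top"]["frame"][150:260,230:380],(750,550)[::1],interpolation=cv2.INTER_CUBIC)
b=d["side"]["frame"]
cv2.imwrite("pics/e.png",a);cv2.imwrite("pics/f.png",cv2.resize(b[170:320,200:350],(600,600),interpolation=cv2.INTER_CUBIC))
E
```

```text
time_s: 4.15
eef_pos: [454.9, 56.6, 19.4]
orientation: [3.141, -0.0, 1.804]
force: [-0.1, 0.3, -0.5]
width: 39.2
grasp_force: 60.3
```

View pics/e.png

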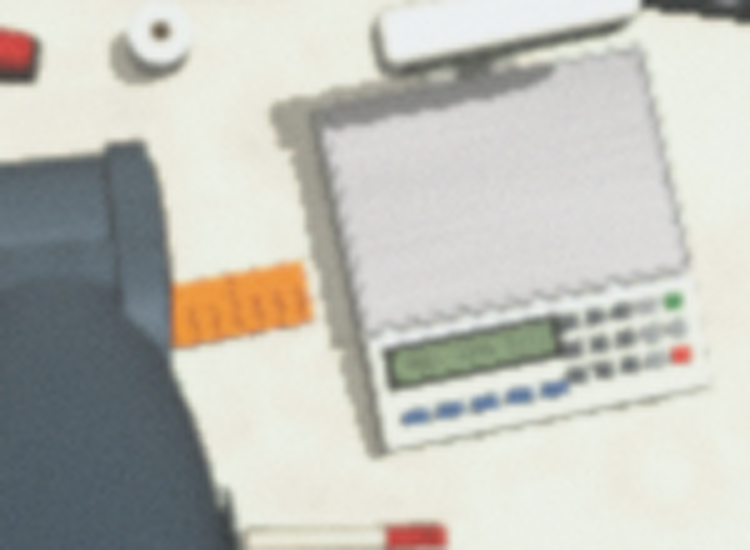

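View pics/f.png

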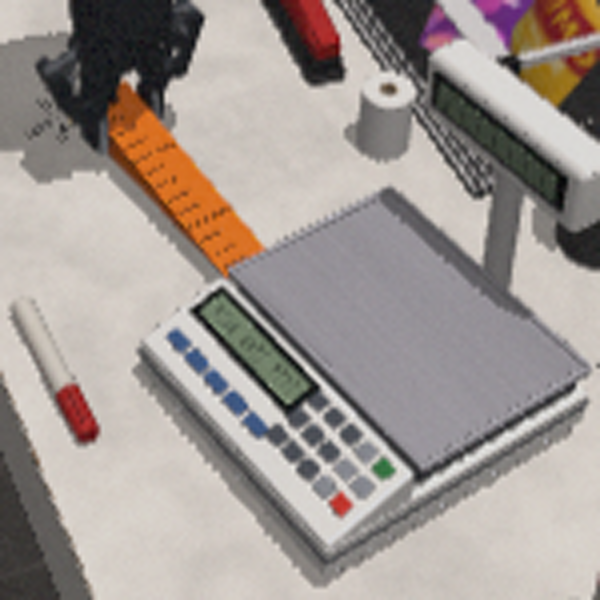

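The wedge tip is at about px (291.5,208), roughly 25 mm short of the housing. Its axis points at the middle of the left edge (crop (350,283)).

```bash
python3 - <<'E'
import pickle,numpy as np
from h import *
np.set_printoptions(precision=3,suppress=True)
d=pickle.load(open("c1.pkl","rb"))
P=ray(d["top"],[(290.4,202.4),(292.6,214)],22);print(P,P.mean(0))
k=orange(d["top"],(262,195,300,225)).reshape(-1,2);q=cv2.boxPoints(cv2.minAreaRect(k));print(ray(d["top"],q,25))
t=P.mean(0)[:2];c=np.array([523,-225]);y=.235
R=np.array([[np.cos(y),np.sin(y)],[-np.sin(y),np.cos(y)]]);print("tip in scale",R@(t-c))
g=np.array([454.9,56.6]);print("pred tip from tcp",R@(g+160*np.array([np.sin(y),-np.cos(y)])-c))
E
python3 drive.py '[[0,0,10,0,0,0],[0,0,17,0,0,0],[0,0,19.2,0,0,0],[0,0,19.2,0,0,0]]'
```

```text
[[ 508.565  -98.231   22.   ]
 [ 471.636 -105.915   22.   ]] [ 490.1   -102.073   22.   ]
[[487.605 -11.392  25.   ]
 [507.377 -91.885  25.   ]
 [475.28  -99.377  25.   ]
 [455.629 -19.076  25.   ]]
tip in scale [ -3.373 127.209]
pred tip from tcp [ -0.66  129.717]
time_s: 4.75
eef_pos: [454.2, 56.9, 0.2]
orientation: [-3.141, -0.0, 1.806]
force: [-3.6, 1.0, 8.2]
width: 39.1
grasp_force: 61.4
```

```bash
python3 drive.py '[[-8,0,-0.5,0,0,0],[-16,0,-0.5,0,0,0],[-24,0,-0.5,0,0,0],[-30,0,-0.5,0,0,0],[-35,0,-0.5,0,0,0],[-40,0,-0.5,0,0,0],[-44,0,-0.5,0,0,0],[-47,0,-0.5,0,0,0],[-50,0,-0.5,0,0,0],[-50,0,-0.5,0,0,0]]'; python3 drive.py '[[-3,0,0,0,0,0],[-6,0,0,0,0,0],[-9,0,0,0,0,0],[-12,0,0,0,0,0],[-15,0,0,0,0,0],[-18,0,0,0,0,0],[-21,0,0,0,0,0],[-24,0,0,0,0,0],[-26,0,0,0,0,0],[-26,0,0,0,0,0]]'; python3 - <<'E'
from cell import arm
import cv2,pickle
d={n:arm.capture(n) for n in("top","side")};pickle.dump(d,open("c2.pkl","wb"))
a=cv2.resize(d["top"]["frame"][150:260,250:380],None,fx=3,fy=3,interpolation=cv2.INTER_CUBIC)
b=cv2.resize(d["side"]["frame"][200:320,220:355],None,fx=3,fy=3,interpolation=cv2.INTER_CUBIC)[:330]
cv2.imwrite("pics/g.png",cv2.hconcat([a,b]))
E
```

```text
time_s: 6.0
eef_pos: [466.4, 7.8, 0.6]
orientation: [-3.142, 0.0, 1.806]
force: [-0.2, -0.6, -0.5]
width: 38.6
grasp_force: 60.3
time_s: 7.25
eef_pos: [472.5, -17.7, 0.6]
orientation: [-3.142, 0.001, 1.805]
force: [-0.5, 0.8, -3.5]
width: 39.1
grasp_force: 60.5
```

View pics/g.png

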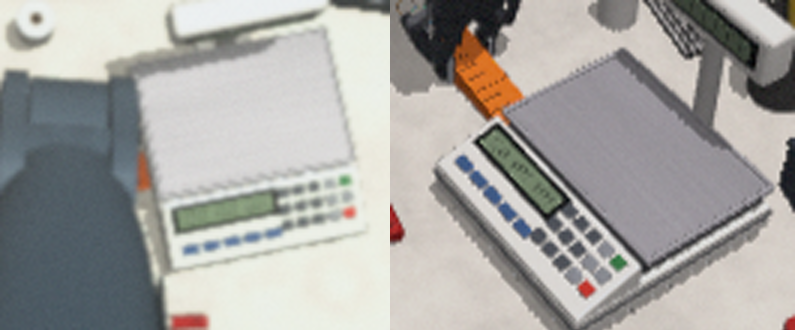

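The scale is essentially unmoved (front corners at the same pixels). The wedge is about 53 mm in, so I push the remaining 23 mm.

```bash
python3 drive.py '[[-3,0,0,0,0,0],[-6,0,0,0,0,0],[-9,0,0,0,0,0],[-12,0,0,0,0,0],[-15,0,0,0,0,0],[-18,0,0,0,0,0],[-20,0,0,0,0,0],[-22,0,0,0,0,0],[-23.5,0,0,0,0,0],[-23.5,0,0,0,0,0]]'; python3 - <<'E'
from cell import arm
import cv2,pickle,numpy as np
from h import *
np.set_printoptions(precision=2,suppress=True)
d={n:arm.capture(n) for n in("top","side")};pickle.dump(d,open("c3.pkl","wb"))
d0=pickle.load(open("c0.pkl","rb"));d2=pickle.load(open("c2.pkl","rb"))
# track patches (full-frame px): keypad corner buttons/display, pole display
pts={"top":[(306,220),(372,215),(332,153),(345,205),(372,227)],"side":[(252,260),(282,300),(240,258),(330,205),(346,272)]}
for n in pts:
    g=[cv2.cvtColor(x[n]["frame"],cv2.COLOR_BGR2GRAY) for x in(d0,d2,d)]
    for k in(1,2):
        p,st,e=cv2.calcOpticalFlowPyrLK(g[0],g[k],np.array(pts[n],np.float32).reshape(-1,1,2),None,winSize=(15,15),maxLevel=1)
        print(n,k,(p.reshape(-1,2)-pts[n]).tolist(),st.ravel())
b=cv2.resize(d["side"]["frame"][190:320,215:365],None,fx=4,fy=4,interpolation=cv2.INTER_CUBIC)
cv2.imwrite("pics/h.png",b)
E
```

```text
time_s: 8.6
eef_pos: [477.9, -40.4, 0.6]
orientation: [-3.142, 0.0, 1.806]
force: [-0.4, 1.6, -3.7]
width: 39.0
grasp_force: 60.6
top 1 [[-69.67977905273438, 12.168182373046875], [0.356903076171875, -0.12921142578125], [-0.438629150390625, 0.0185394287109375], [0.282867431640625, -0.1282501220703125], [0.216766357421875, -0.1082305908203125]] [1 1 1 1 1]
top 2 [[-64.87918090820312, 5.739593505859375], [0.658203125, -0.1658477783203125], [-0.50408935546875, -0.088165283203125], [0.528228759765625, -0.1191253662109375], [0.513275146484375, -0.1229095458984375]] [1 1 1 1 1]
side 1 [[0.211944580078125, -0.432373046875], [0.2421875, 0.381591796875], [0.2905731201171875, -0.30670166015625], [-0.142181396484375, -0.2285003662109375], [0.1510009765625, 0.260711669921875]] [1 1 1 1 1]
side 2 [[0.4766998291015625, -0.71124267578125], [0.45379638671875, 0.57940673828125], [0.4852294921875, -0.711395263671875], [-0.4049072265625, -0.8301849365234375], [0.335693359375, 0.527252197265625]] [1 1 1 1 1]
```

View pics/h.png

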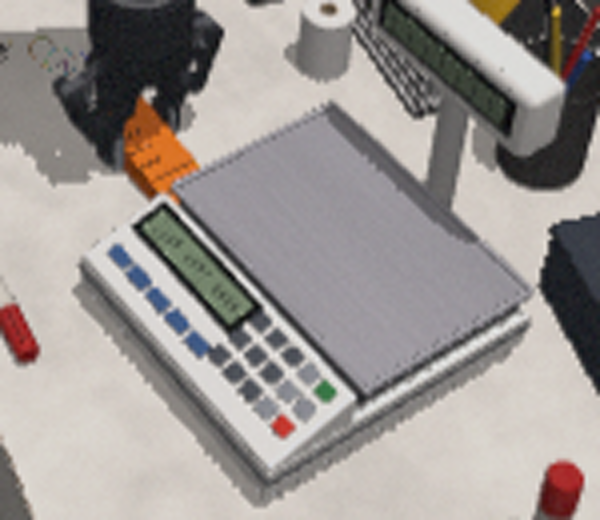

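The side view shows the wedge under the mid-left edge, the scale in place and the gripper well clear of it. I now work out the tilt and shift from the tracked points.

```bash
python3 - <<'E'
import pickle,numpy as np,cv2
from h import *
from scipy.spatial.transform import Rotation as Ro
d0=pickle.load(open("c0.pkl","rb"));d2=pickle.load(open("c2.pkl","rb"));d=pickle.load(open("c3.pkl","rb"))
y=.235;ax=np.array([np.cos(y),np.sin(y),0]);r=np.array([-np.sin(y),np.cos(y),0])
piv=np.array([523,-225,0])-85*r
T=[("top",(372,215),45),("top",(345,205),68),("top",(372,227),38),("top",(332,153),215),("side",(252,260),50),("side",(282,300),42),("side",(330,205),200),("side",(240,258),45)]
for k,dk in(("c2",d2),("c3",d)):
    A=[];b=[]
    for n,p,z in T:
        g=[cv2.cvtColor(x[n]["frame"],cv2.COLOR_BGR2GRAY) for x in(d0,dk)]
        q=cv2.calcOpticalFlowPyrLK(*g,np.array(p,np.float32).reshape(1,1,2),None,winSize=(15,15),maxLevel=1)[0].ravel()
        P=ray(d0[n],[p],z)[0];e=.01
        J=[(proj(d0[n],Q)-proj(d0[n],P)).ravel()/h for Q,h in((piv+Ro.from_rotvec(e*ax).apply(P-piv),e),(P+r,1),(P+ax,1))]
        A.append(np.array(J).T);b.append(q-p)
    A=np.vstack(A);b=np.concatenate(b);x=np.linalg.lstsq(A,b,rcond=None)[0]
    print(k,"dtilt,shift_y,shift_x",x.round(4),"res",(A@x-b).round(2))
E
```

```text
c2 dtilt,shift_y,shift_x [-0.0027 -0.303   0.4352] res [-0.33 -0.02 -0.29 -0.01 -0.18 -0.04  0.29 -0.13 -0.05  0.49 -0.06 -0.42
  0.19  0.16 -0.12  0.38]
c3 dtilt,shift_y,shift_x [-0.0035 -0.4129  0.7629] res [-0.63 -0.09 -0.54 -0.13 -0.48 -0.13  0.31 -0.13 -0.2   0.76 -0.15 -0.66
  0.54  0.72 -0.2   0.78]
```

```bash
python3 - <<'E'
import pickle,numpy as np,cv2
from h import *
d0=pickle.load(open("c0.pkl","rb"));d2=pickle.load(open("c2.pkl","rb"));d=pickle.load(open("c3.pkl","rb"))
for n,boxes in(("side",{"pole":(308,182,352,222),"keys":(240,245,302,302)}),("top",{"pole":(302,142,360,168),"keys":(340,205,372,235)})):
  g=[cv2.cvtColor(x[n]["frame"],cv2.COLOR_BGR2GRAY) for x in(d0,d2,d)]
  for nm,(x0,y0,x1,y1) in boxes.items():
    m=np.zeros_like(g[0]);m[y0:y1,x0:x1]=255
    p=cv2.goodFeaturesToTrack(g[0],25,.05,4,mask=m)
    for k in(1,2):
        q,st,e=cv2.calcOpticalFlowPyrLK(g[0],g[k],p,None,winSize=(13,13),maxLevel=2)
        print(n,nm,k,np.median((q-p).reshape(-1,2),0).round(2),len(p), (q-p).reshape(-1,2).round(1).tolist() if k==2 and nm=="pole" else "")
# expected for tilt .035 about right feet
from scipy.spatial.transform import Rotation as Ro
y=.235;ax=np.array([np.cos(y),np.sin(y),0]);r=np.array([-np.sin(y),np.cos(y),0]);c=np.array([523,-225,0]);piv=c-85*r
for nm,P in(("pole",c+110*ax+np.array([0,0,200])),("keysmid",c-80*ax+np.array([0,0,50])),("keysleft",c-80*ax+80*r+np.array([0,0,45])),("keysright",c-80*ax-80*r+np.array([0,0,50]))):
    for n in d0: print(nm,n,proj(d0[n],P).ravel().round(),(proj(d0[n],piv+Ro.from_rotvec(.035*ax).apply(P-piv))-proj(d0[n],P)).ravel().round(2))
E
```

```text
side pole 1 [ 0.35 -0.18] 21 
side pole 2 [ 0.56 -0.12] 21 [[0.6000000238418579, -0.6000000238418579], [0.8999999761581421, -0.10000000149011612], [0.8999999761581421, 0.0], [0.6000000238418579, -0.4000000059604645], [1.5, 0.10000000149011612], [1.7000000476837158, 1.100000023841858], [0.699999988079071, -0.6000000238418579], [0.800000011920929, -0.5], [1.2999999523162842, 0.10000000149011612], [0.20000000298023224, -0.10000000149011612], [0.10000000149011612, 0.10000000149011612], [0.30000001192092896, 0.20000000298023224], [2.0, 1.600000023841858], [0.20000000298023224, -0.30000001192092896], [0.20000000298023224, -0.6000000238418579], [2.0999999046325684, 1.899999976158142], [0.20000000298023224, -0.5], [0.4000000059604645, -0.30000001192092896], [0.20000000298023224, -0.10000000149011612], [-0.10000000149011612, -0.699999988079071], [-0.20000000298023224, -0.5]]
side keys 1 [ 0.27 -0.01] 25 
side keys 2 [0.52 0.06] 25 
top pole 1 [ 0.71 -0.18] 12 
top pole 2 [ 1.61 -0.39] 12 [[0.0, -0.10000000149011612], [2.5999999046325684, 0.10000000149011612], [2.5, -0.4000000059604645], [-44.29999923706055, 9.0], [2.299999952316284, -0.5], [1.0, -0.30000001192092896], [2.700000047683716, -0.6000000238418579], [2.4000000953674316, -0.800000011920929], [2.5, -1.399999976158142], [0.699999988079071, -0.4000000059604645], [0.800000011920929, -0.30000001192092896], [0.8999999761581421, -0.5]]
top keys 1 [ 0.35 -0.12] 18 
top keys 2 [ 0.73 -0.19] 18 
pole top [332. 154.] [ 2.57 -0.7 ]
pole side [328. 201.] [2.02 0.77]
keysmid top [337. 223.] [ 0.74 -0.18]
keysmid side [267. 272.] [ 0.46 -0.25]
keysleft top [312. 228.] [ 0.77 -0.21]
keysleft side [249. 253.] [ 0.39 -0.99]
keysright top [362. 218.] [ 0.55 -0.12]
keysright side [286. 293.] [0.44 0.44]
```

Tracked motion matches a 0.035 rad tilt: the pole moved (2.5,-0.6) px against (2.57,-0.7) expected, and the keypad (0.73,-0.19) against (0.74,-0.18). There is no noticeable shift, so the scale is level and I hand in.

```bash
python3 drive.py '[[0,0,0,0,0,0],[0,0,0,0,0,0]]'; python3 -c "
from cell import arm
print(arm.sign_off())"
```

```text
time_s: 8.95
eef_pos: [477.9, -40.3, 0.6]
orientation: [-3.142, 0.0, 1.806]
force: [-0.1, -0.2, -4.5]
width: 39.0
grasp_force: 60.6
the job is handed in; nothing more can be done
None
```

I handed the job in at 8.95 s with the wedge gripped (61 N) about 76 mm under the middle of the scale's left side; image tracking shows the scale level to within about 0.003 rad and not noticeably shifted, and no verdict was returned.

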